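Bring a circuit board out from under the microscope and hold its clamp open

TASK

The circuit board under the microscope has been inspected and the technician opposite wants to lift it out. Take the carriage that carries it by its knob and slide it sideways, fully out to its end stop, with the board still clamped and without bumping the microscope; then pull the spring jaw back by its upright tab until the tab-side edge of the black jaw bar stands on the black line engraved across the bed, and finish while still holding the jaw there, so that the board lies free. Do not touch the board, do not let the jaw snap shut, leave the carriage out at its stop and the other things on the bench where they are.

Things in the scene. Friction and masses are not known exactly. Their poses are not given: they have to be found in the camera images.
- stand: Fixed white base plate, 220 mm (x) by 360 mm (y, -100 to +260) by 12 mm thick, two steel rails along its y. Origin on the bench (z = 0) under the centre line of the carriage at its start. The carriage on it slides along this frame's +y; the jaw on the carriage is pulled along this frame's -x (roughly towards the robot). Turned up to 0.2 rad.
- microscope: Fixed stereo microscope; origin on the bench under its optical axis, axes as the stand. Objective 60 mm and ring light 88 mm across, lowest face 150 mm above the bench; zoom body 105 (x) by 94 mm (y) from 200 mm up, a knob on it to y = +67 mm; eyepieces to x = +150 mm, 430 mm high; post at y = -205 mm. Nothing of it beyond y = +70 mm.
- carriage (a joint): Carriage position along the stand's +y, m: starts at 0 (board under the objective); 0.16 = at the end stop, its bed against two black blocks on the rails, clear of the microscope. About 2 N friction, stays where left. Carriage: aluminium bed, stand x -163 to +72 mm, 130 mm wide (y), 8 mm thick, top 32 mm above the bench; its centre line is at stand y = joint value.
- knob (a point): Centre of the top of the carriage's upright round black knob: 24 mm diameter, gripping part 44 to 78 mm above the bench. On a bracket on the +y side of the bed, 132 mm from the bed's centre line, at stand x = -12 mm; moves with the carriage.
- jaw (a joint): Opening of the spring jaw in m, growing as it is pulled along the stand's -x: about 0 = closed on the board, 0.020 = its back edge on the engraved line, 0.034 = mechanical end. Springs of 300 N/m with preload push it shut: about 6 N at 0, 12 N at 0.020.
- tab (a point): Centre of the top of the jaw's upright steel tab: 32 mm wide (y), 5 mm thick (x), top 88 mm above the bench, free from 43 mm up. It stands 38 mm behind (-x of) the jaw's back edge; clear room for fingers on both sides of it above 55 mm height. Spring barrels lie low, 42 mm either side (tops 49 mm high). Moves with the jaw.
- jaw_edge (a point): Middle of the back (-x, robot side) top edge of the black jaw bar (112 mm long along y, 15 mm thick, top 48 mm above the bench). This is the edge that goes to the line.
- mark (a point): Middle of the thin black line engraved across the bed's top, along y, 32 mm above the bench. 20 mm behind (-x of) the jaw's back edge while the jaw is closed. Moves with the carriage.
- board: Loose green circuit board, 90 mm (x) by 100 mm (y) by 2.4 mm with components up to 11 mm, about 60 g, lying on four supports (underside 40 mm above the bench) between the fixed jaw (+x side) and the spring jaw (-x side); both jaws have a lip that covers its edge by 1 to 3 mm. Origin: centre of its underside.
- reel: Bystander: loose reel of solder, 60 mm diameter, 42 mm high, origin at the centre of its underside.
- spray: Bystander: loose spray can, 66 mm diameter, 190 mm high, origin at the centre of its underside.
- jar: Bystander: loose small amber jar with a black cap, 48 mm diameter, 50 mm high, origin at the centre of its underside.

How it is judged:
By the outcome, as a careful person would: the job done as asked, in the order asked, and still so for the second after the job is handed in, while the arm keeps its last pose, push and grip.
It also fails if it takes over 53 s, if anything falls off the work surface, if the arm or the gripper's body presses on something with over 40 N, if the wrist force passes 120 N, or if a joint passes its speed limit or range.

ROBOT

A 6-joint arm with a two-finger parallel gripper is mounted at the origin on the work surface. World frame = base frame: x ahead of the robot, y to its left, z up, the work surface at z = 0. Lengths are in m, angles in rad, forces in N, time in s.
With the tool pointing down it reaches from about 0.35 to 0.975 m from the base axis. Payload 17.4 kg.
Tool frame: the origin (TCP) lies on the front face of the gripper's body, between the roots of the fingers; the fingertips stand 73 mm ahead of it and the grasp point (between the pads) lies 54 mm ahead of it (env.tip_extent is the distance from the TCP to the fingertips, in m); z points along the fingers, y is the line along which they close (so a half turn about z gives the same grasp; the last joint's range is limited). The gripper opens to 85 mm and grips with 20 to 120 N. Pads are 22 mm wide; open, the fingers measure 114 mm over their backs; the gripper's body (76 mm by 85 mm) begins 54 mm behind the grasp point. The pads swing forward as they close: fully open they stand 13 mm farther back than shut.
Start: joints at [-1.169, 0.116, 1.442, -0, 1.584, -0.038], TCP at [0.287, -0.611, 0.304] pointing down, gripper open.
Joint ranges: [-2.83, 2.83], [-0.83, 2.19], [0.07, 2.5], [-1.14, 4.28], [0.01, 3], [-2.97, 2.97]. Speed limits (rad/s): [1.89, 1.89, 2.22, 3.14, 3.14, 3.14].

INTERFACE

Orientations are given as a rotation vector (axis times angle).
In Python, from station import env, camrig, close_job gives the robot as it stands (env), with the cameras (camrig) and the job as plain functions.
- The arm moves only by the tool step_hand, called after "Emit:" as name(argument=value, ...), one argument or row to a line, values as JSON. Schema: {"type":"object","properties":{"increments":{"type":"array","items":{"type":"object","properties":{"rot":{"type":"array","items":{"type":"number"},"minItems":3,"maxItems":3},"pos":{"type":"array","items":{"type":"number"},"minItems":3,"maxItems":3},"jaw":{"type":"number"}},"additionalProperties":false,"required":["jaw"]},"minItems":1,"maxItems":5},"only":{"type":"string"},"quiet":{"type":"boolean"},"lines":{"type":"string"}},"required":["increments"],"additionalProperties":false}. increments is a list of rows, 1 to 5 of them, each an object with the fields rot (a list: a rotation vector rx, ry, rz in rad), pos (a list: dx, dy, dz in m), jaw (the finger opening in m); a field left out counts as zero (the opening has to be given); each row is the pose to reach, as a shift and turn from the pose commanded when the call began, along the tool's axes at that moment; what a row does not reach only later rows make up. A row lasts 1/8 s, in which the tool goes at most 0.0625 m and 0.188 rad, less where a joint would pass 70% of its speed; a pose out of reach is approached as far as the arm can. The fingers move at their own pace and stop on an object; the grip force is fixed at half the most. Time passes only in rows, so rows that do not move let the fingers close. The tool returns the time, the measured TCP pose, the force, the opening and the grip force at its end. only (a regular expression) keeps the lines of the reply that match it, lines (a string "A,B") keeps lines A to B, and quiet returns only ok. Input that does not fit is refused with a message, and nothing moves.
- env.state(): the state, without advancing time (a new reading comes with each control period).
- camrig.read_camera(name): name is "scene" or "side" or "wrist"; returns a dict with "pixels" (400x640x3 uint8, red, green, blue), "vfov" (degrees; the focal length in pixels is half the picture's height over the tangent of half this angle, whatever the lens; pixels are square), "cx", "cy" (the principal point, pixels), "dist" ([k1, k2, p1, p2, k3] as OpenCV has them; the pictures are not rectified), "rvec" (rotation vector, rad) and "tvec" (3), from world to camera coordinates, as OpenCV has them; the wrist camera has in their place "hand_eye" (4x4, takes a point from camera to tool coordinates, whose origin is the TCP and whose axes are the flange's). Camera axes: x right, y down, z forward; pixel columns grow to the right and rows downward; lengths in m; the calibration is good to about 2 mm. A picture is of the moment at which its call begins: read the wrist's pose just before it. There is no depth.
- close_job(): hands the job in; it is judged then, once.
The state is a dict: "time": time; "joint_positions": joint angles; "qvel": joint speeds; "tau": joint torques, N m; "eef_pos": TCP position; "eef_rot": TCP orientation; "force": force on the tool from outside, world axes, zero at the start; "wrist_torque": the same for the moment, N m; "opening": finger opening in m; "grip_force": force on a finger pad.
Only numpy, scipy, OpenCV 4.12 (cv2) and the standard library are available. Lean on these libraries where they do the work, as an engineer would, in place of code of your own. Each camera call takes 0.05 s, during which the arm holds its last target. There are 200 camera calls.

## Working session

There is one attempt and no reset: what is moved stays moved. The work goes in short steps, Python scripts to look and compute and a tool call to move; the robot and the scene stay as the last step left them, time stands still between calls to the robot, and variables do not carry over. Pictures are saved under pics/ and viewed, at most 10 in all, crops included, and the job is handed in when it is done.

```bash
ls; mkdir -p pics
```

Run:
```python
from station import env, camrig, close_job
import cv2
s=env.state();print(s)
for n in("scene","side","wrist"):
    c=camrig.read_camera(n);cv2.imwrite(f"pics/{n}0.png",c["pixels"][:,:,::-1])
    print({k:v for k,v in c.items() if k!="pixels"})
```

```text
pics
station.py
{'time': 0.0, 'joint_positions': array([-1.16876298e+00,  1.16496244e-01,  1.44226142e+00, -1.75674006e-05,
        1.58398250e+00, -3.78160405e-02]), 'qvel': array([ 7.44374613e-05,  1.60151458e-04, -2.75427690e-04,  3.48070884e-04,
        5.21761153e-04, -9.06272205e-04]), 'tau': array([ 5.97442893e-03, -7.31974125e+01, -6.32497287e+01,  2.39471574e-04,
        5.97318605e-03, -9.81461585e-05]), 'eef_pos': array([ 0.28735663, -0.61066851,  0.30315759]), 'eef_rot': array([-3.06482568e+00, -6.85111859e-01,  3.53450098e-04]), 'force': array([0.20128276, 0.1810451 , 0.6434226 ]), 'wrist_torque': array([ 0.06109263, -0.01268574, -0.0028209 ]), 'grip_force': 0.0, 'opening': 0.08524188714681312}
{'vfov': 51.39361890898475, 'cx': 320.3803425539813, 'cy': 198.95498422313932, 'dist': array([0.0051177, 0.       , 0.       , 0.       , 0.       ]), 'rvec': array([ 2.13823198,  0.84199805, -0.4145245 ]), 'tvec': array([-0.37444046, -0.14178559,  1.55064785])}
{'vfov': 53.498041930769354, 'cx': 320.9058319648939, 'cy': 190.65563832508872, 'dist': array([-0.05187595,  0.        ,  0.        ,  0.        ,  0.        ]), 'rvec': array([ 0.47239516, -2.54056604,  1.46397273]), 'tvec': array([0.4601852 , 0.15642364, 1.19052312])}
{'vfov': 66.48665513928302, 'cx': 321.9114176279319, 'cy': 196.6376380560908, 'dist': array([-0.05608638,  0.        ,  0.        ,  0.        ,  0.        ]), 'hand_eye': array([[-3.04617296e-04, -9.52950036e-01, -3.03127259e-01,
         7.62890145e-02],
       [ 9.99999852e-01, -1.53549261e-04, -5.22198095e-04,
        -2.12283988e-04],
       [ 4.51083727e-04, -3.03127374e-01,  9.52949942e-01,
        -7.02608717e-02],
       [ 0.00000000e+00,  0.00000000e+00,  0.00000000e+00,
         1.00000000e+00]])}
```

View pics/scene0.png

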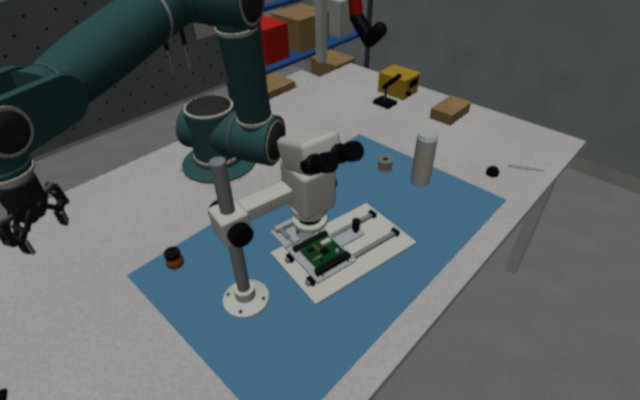

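View pics/side0.png

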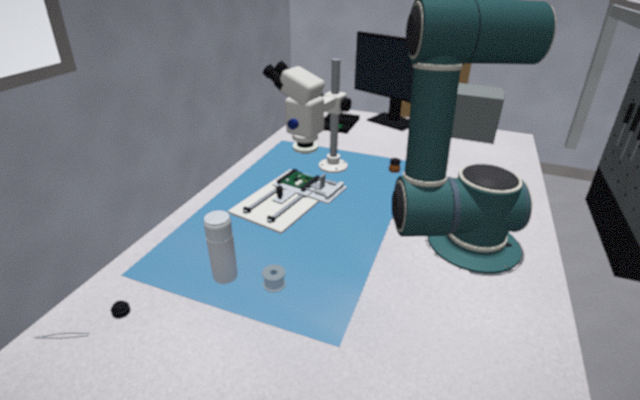

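The scene view shows the stand at about (345,250), the knob at about (356,225), and the post base at (246,297). The side view shows the knob at about (280,192), the tab near (322,182), and the plate corner at (280,228). I'll enlarge both.

Create h.py:
```python
import numpy as np, cv2
from scipy.spatial.transform import Rotation as R
from station import env, camrig, close_job
def K(c):
    f=200/np.tan(np.radians(c["vfov"])/2); return np.array([[f,0,c["cx"]],[0,f,c["cy"]],[0,0,1]])
def pose(c,s=None):  # camera->world R,t
    if "rvec" in c:
        r=R.from_rotvec(c["rvec"]).as_matrix().T; return r,-r@c["tvec"]
    T=np.eye(4);T[:3,:3]=R.from_rotvec(s["eef_rot"]).as_matrix();T[:3,3]=s["eef_pos"];T=T@c["hand_eye"]; return T[:3,:3],T[:3,3]
def ray(c,uv,s=None):
    r,t=pose(c,s); p=cv2.undistortPoints(np.array([[uv]],float),K(c),c["dist"])[0,0]
    d=r@np.array([*p,1]); return t,d/np.linalg.norm(d)
def plane(c,uv,z,s=None):
    o,d=ray(c,uv,s); return o+d*(z-o[2])/d[2]
def tri(rays):
    A=sum(np.eye(3)-np.outer(d,d) for o,d in rays);b=sum((np.eye(3)-np.outer(d,d))@o for o,d in rays)
    p=np.linalg.solve(A,b); return p,[np.linalg.norm(np.cross(p-o,d)) for o,d in rays]
def proj(c,P,s=None):
    r,t=pose(c,s); return cv2.projectPoints(np.array([P],float),cv2.Rodrigues(r.T)[0],-r.T@t,K(c),c["dist"])[0][0,0]
def snap(n):
    s=env.state();c=camrig.read_camera(n);return c,s
```

Run:
```python
from h import *
a=cv2.imread("pics/scene0.png")[195:310,260:420];b=cv2.imread("pics/side0.png")[160:240,220:380]
a=cv2.resize(a,None,fx=5,fy=5,interpolation=2)[:575];b=cv2.resize(b,None,fx=5,fy=5,interpolation=2)
cv2.imwrite("pics/a.png",a);cv2.imwrite("pics/b.png",b)
```

```text
(no output)
```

View pics/a.png

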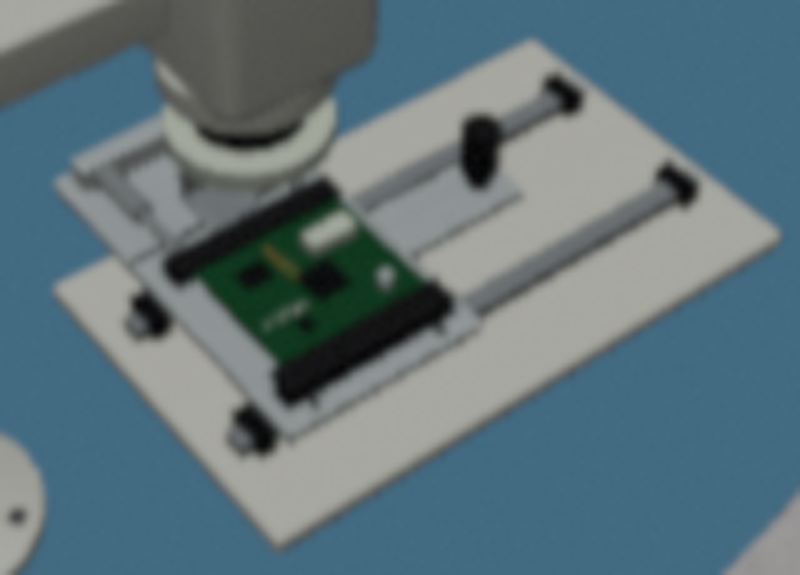

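View pics/b.png

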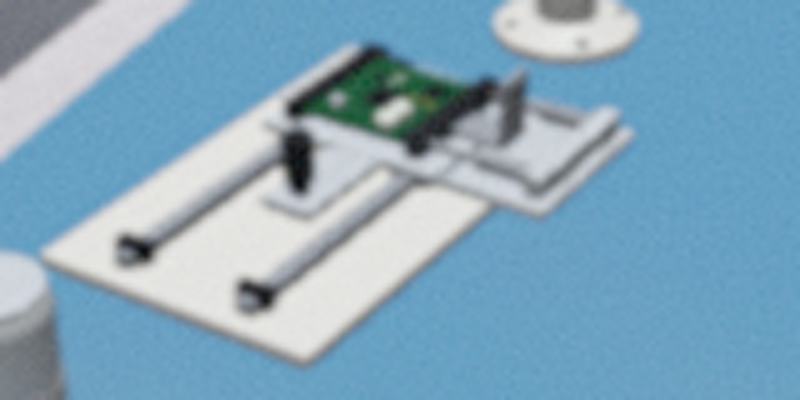

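The enlarged scene view gives the plate corners at about (416,242), (316,304), (271,253) and (367,203), and the knob top at (356,219). In the side view the knob top is at (279,187), the tab top at (323,176), and plate corners at (228,211) and (282,233).

Run:
```python
from h import *
c,s=snap("scene");d,_=snap("side")
def fr(u,o,f=5):return (o[0]+(u[0]+.5)/f-.5,o[1]+(u[1]+.5)/f-.5)
A=lambda *u:fr(u,(260,195));B=lambda *u:fr(u,(220,160))
P={k:plane(c,A(*u),.012) for k,u in dict(pp=(780,235),pm=(280,547),mm=(53,290),mp=(533,40)).items()}
Q={k:plane(d,B(*u),.012) for k,u in dict(pp=(42,253),mp=(308,363)).items()}
print(P);print(Q)
for k in("pp","mp"):
    u=dict(pp=((780,235),(42,253)),mp=((533,40),(308,363)))[k];print(k,tri([ray(c,A(*u[0])),ray(d,B(*u[1]))]))
print("knob",tri([ray(c,A(481,122)),ray(d,B(297,136))]))
y=P["pp"]-P["pm"];y2=P["mp"]-P["mm"];x=P["pm"]-P["mm"];x2=P["pp"]-P["mp"]
print([np.linalg.norm(v) for v in(y,y2,x,x2)],[np.degrees(np.arctan2(-v[0],v[1])) for v in(y,y2)],[np.degrees(np.arctan2(v[1],v[0])) for v in(x,x2)])
print("tab",plane(d,B(515,75),.088))
print("spray",plane(d,B(25,600),0)) if 0 else None
```

```text
{'pp': array([0.77417743, 0.12583994, 0.012     ]), 'pm': array([ 0.712193  , -0.22545544,  0.012     ]), 'mm': array([ 0.4973843 , -0.18704251,  0.012     ]), 'mp': array([0.56059171, 0.16656957, 0.012     ])}
{'pp': array([0.77090273, 0.13263538, 0.012     ]), 'mp': array([0.55390764, 0.1785442 , 0.012     ])}
pp (array([0.77320919, 0.12875683, 0.00910866]), [np.float64(0.0004208576891275562), np.float64(0.0004208576891276687)])
mp (array([0.55709085, 0.17184584, 0.00664426]), [np.float64(0.0002570595484223098), np.float64(0.0002570595484224163)])
knob (array([0.62977241, 0.0287442 , 0.07613944]), [np.float64(0.0012273492094438008), np.float64(0.0012273492094436818)])
[np.float64(0.35672190479866145), np.float64(0.3592167548991191), np.float64(0.21821625357669394), np.float64(0.2174344948587101)] [np.float64(-10.006575076355096), np.float64(-10.134469580005351)] [np.float64(-10.138690265961905), np.float64(-10.796367885845319)]
tab [ 0.51870715 -0.08428612  0.088     ]
```

Add to h.py:
```python
def info():
    s=env.state();r=R.from_rotvec(s["eef_rot"]).as_matrix()
    print(round(s["time"],2),"p",s["eef_pos"].round(4),"tx",r[:,0].round(3),"ty",r[:,1].round(3),"tz",r[:,2].round(3),"F",s["force"].round(1),"q",s["joint_positions"].round(2)); return s,r
def go(P,yaw=None):   # how far in tool axes (cumulative waypoints), and turn about tool z
    s,r=info()
    for p in np.atleast_2d(P): print("->",(r.T@(p-s["eef_pos"])).round(4))
    if yaw is not None: print("rotvec to tool-down with tx at yaw",R.from_matrix(r.T@np.c_[[np.cos(yaw),np.sin(yaw),0],[np.sin(yaw),-np.cos(yaw),0],[0,0,-1]]).as_rotvec().round(3))
```

Run:
```python
from h import *
c=camrig.read_camera("scene");d=camrig.read_camera("side")
print("spray",plane(c,(422,184),0),plane(d,(223,279),0));print("reel",plane(c,(385,169),0),plane(d,(274,288),0));print("jar",plane(c,(174,266),0),plane(d,(395,171),0))
go([[.18,-.38,.3],[.29,-.24,.3],[.38,-.10,.3],[.42,.08,.3]],np.radians(79.8))
```

```text
spray [ 6.31472388e-01  3.84146617e-01 -1.11022302e-16] [0.61394502 0.40972471 0.        ]
reel [0.48513026 0.37041666 0.        ] [0.47354395 0.38989861 0.        ]
jar [ 3.28868969e-01 -3.95197702e-01  1.11022302e-16] [ 3.16717754e-01 -3.77714608e-01  1.11022302e-16]
0.35 p [ 0.2874 -0.6108  0.3037] tx [ 0.905  0.426 -0.   ] ty [ 0.426 -0.905 -0.   ] tz [-0.  0. -1.] F [-0.3  0.6 -0.2] q [-1.17  0.12  1.44 -0.    1.58 -0.04]
-> [ 0.0011 -0.2545  0.0038]
-> [ 0.1602 -0.3344  0.0038]
-> [ 0.3013 -0.4227  0.0038]
-> [ 0.4141 -0.5686  0.0039]
rotvec to tool-down with tx at yaw [-0.    -0.    -0.953]
```

Emit:
step_hand(
  increments=[
    {"pos": [0, -0.06, 0], "jaw": 0.085},
    {"pos": [0, -0.12, 0], "jaw": 0.085},
    {"pos": [0, -0.18, 0], "jaw": 0.085},
    {"pos": [0, -0.24, 0], "jaw": 0.085},
    {"pos": [0, -0.25, 0], "jaw": 0.085},
  ],
)

```text
time: 0.98
eef_pos: [0.18, -0.3824, 0.3047]
eef_rot: [3.063, 0.685, 0.001]
force: [0.5, -0.4, 0.4]
opening: 0.0849
grip_force: 0.0
```

Emit:
step_hand(
  increments=[
    {"rot": [0, 0, -0.14], "pos": [0.055, -0.025, 0], "jaw": 0.085},
    {"rot": [0, 0, -0.28], "pos": [0.11, -0.052, 0], "jaw": 0.085},
    {"rot": [0, 0, -0.42], "pos": [0.165, -0.08, 0], "jaw": 0.085},
    {"rot": [0, 0, -0.56], "pos": [0.215, -0.112, 0], "jaw": 0.085},
    {"rot": [0, 0, -0.7], "pos": [0.265, -0.145, 0], "jaw": 0.085},
  ],
)

```text
time: 1.6
eef_pos: [0.3601, -0.1389, 0.3042]
eef_rot: [2.641, 1.701, 0.001]
force: [0.7, -0.7, -0.6]
opening: 0.0848
grip_force: 0.0
```

Run:
```python
from h import *
go([[.40,0,.3],[.43,.08,.3],[.56,.13,.3]],np.radians(79.8))
```

```text
1.6 p [ 0.3601 -0.1389  0.3042] tx [ 0.414  0.91  -0.   ] ty [ 0.91  -0.414  0.001] tz [ 0.001 -0.    -1.   ] F [ 0.7 -0.7 -0.6] q [-0.43 -0.55  2.   -0.    1.69 -0.01]
-> [ 0.143  -0.0211  0.0042]
-> [ 0.2282 -0.0269  0.0041]
-> [0.3275 0.0708 0.0042]
rotvec to tool-down with tx at yaw [ 0.001  0.    -0.248]
```

Emit:
step_hand(
  increments=[
    {"rot": [0, 0, -0.07], "pos": [0.06, -0.01, 0], "jaw": 0.085},
    {"rot": [0, 0, -0.14], "pos": [0.12, -0.02, 0], "jaw": 0.085},
    {"rot": [0, 0, -0.2], "pos": [0.18, -0.027, 0], "jaw": 0.085},
    {"rot": [0, 0, -0.248], "pos": [0.228, -0.027, 0], "jaw": 0.085},
    {"rot": [0, 0, -0.248], "pos": [0.228, -0.027, 0], "jaw": 0.085},
  ],
)

```text
time: 2.22
eef_pos: [0.4307, 0.0804, 0.3034]
eef_rot: [-2.41, -2.014, 0.001]
force: [0.3, -1.0, -0.8]
opening: 0.085
grip_force: 0.0
```

Run:
```python
from h import *
s,r=info();c=camrig.read_camera("wrist");cv2.imwrite("pics/w1.png",c["pixels"][:,:,::-1])
print("knob px",proj(c,[.632,.026,.078],s),"tab",proj(c,[.519,-.084,.088],s))
go([[.54,.11,.3],[.6,.11,.25],[.633,.1,.25]])
```

```text
2.23 p [0.4307 0.0804 0.3034] tx [ 0.177  0.984 -0.   ] ty [ 0.984 -0.177 -0.001] tz [-0.001  0.    -1.   ] F [ 0.3 -1.  -0.8] q [ 0.13 -0.42  1.92  0.    1.64  0.3 ]
knob px [522.56171936 197.49852629] tab [426.08703279 308.34874241]
2.27 p [0.4303 0.079  0.3035] tx [ 0.179  0.984 -0.   ] ty [ 0.984 -0.179 -0.001] tz [-0.001 -0.    -1.   ] F [0.3 0.5 0.1] q [ 0.12 -0.42  1.92 -0.    1.64  0.3 ]
-> [0.0501 0.1024 0.0034]
-> [0.0609 0.1615 0.0533]
-> [0.057  0.1957 0.0532]
```

View pics/w1.png

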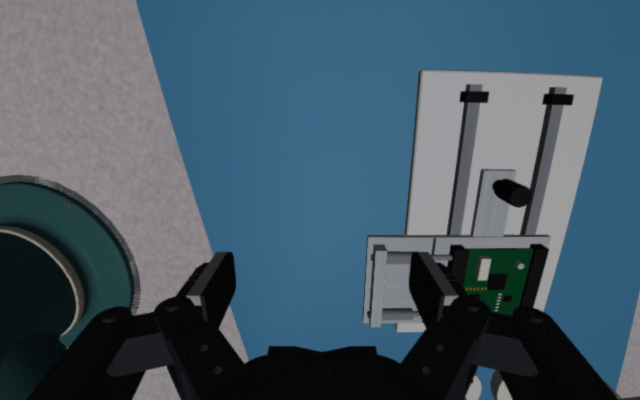

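The wrist view shows the knob top at about (517,196), close to the predicted (523,197). The bed is at the lower right with the tab hidden behind a finger, and both end blocks are visible at (474,97) and (558,99).

Emit:
step_hand(
  increments=[
    {"pos": [0.015, 0.05, 0.01], "jaw": 0.085},
    {"pos": [0.03, 0.1, 0.02], "jaw": 0.085},
    {"pos": [0.045, 0.15, 0.03], "jaw": 0.085},
    {"pos": [0.057, 0.196, 0.04], "jaw": 0.085},
    {"pos": [0.057, 0.196, 0.04], "jaw": 0.085},
  ],
)

```text
time: 2.9
eef_pos: [0.6348, 0.0967, 0.2611]
eef_rot: [-2.416, -2.005, 0.005]
force: [-0.4, 0.8, -1.2]
opening: 0.0852
grip_force: 0.0
```

Run:
```python
from h import *
s,r=info();c=camrig.read_camera("wrist");cv2.imwrite("pics/w2.png",c["pixels"][:,:,::-1])
print("knob px",proj(c,[.632,.026,.078],s),proj(c,[.632,.026,.044],s))
```

```text
2.9 p [0.6348 0.0967 0.2611] tx [ 0.184  0.983 -0.001] ty [ 0.983 -0.184 -0.004] tz [-0.004 -0.001 -1.   ] F [-0.4  0.8 -1.2] q [ 0.11  0.06  1.57 -0.    1.51  0.3 ]
knob px [334.90842661 263.85005672] [333.71208754 247.19041929]
```

View pics/w2.png

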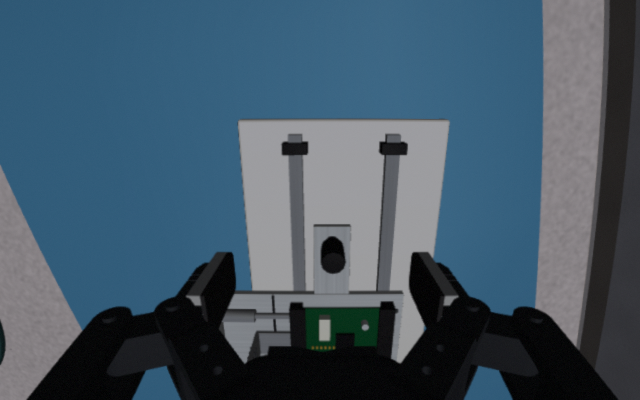

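In this view the knob stands at about (333,255), with its top circle at the lower end. The end blocks are at (295,148) and (393,148), and the yaw looks well aligned.

Run:
```python
from h import *
c=camrig.read_camera("wrist")
p1=dict(eef_pos=np.array([.4307,.0804,.3034]),eef_rot=R.from_matrix(np.c_[[.177,.984,0],[.984,-.177,-.001],[-.001,0,-1]]).as_rotvec())
s2,r=info()
out=[]
for f,box,s in(("w1",(485,170,545,215),p1),("w2",(318,228,350,280),s2)):
    im=cv2.imread(f"pics/{f}.png").max(2)[box[1]:box[3],box[0]:box[2]]
    n,l,st,ce=cv2.connectedComponentsWithStats((im<60).astype(np.uint8)); i=1+st[1:,4].argmax()
    pts=np.argwhere(l==i)[:,::-1]+box[:2]
    print(f,st[i],ce[i]+box[:2])
    # far end of the blob in the direction nadir->top
    a=proj(c,[.632,.026,.050],s);b=proj(c,[.632,.026,.078],s);u=(b-a)/np.linalg.norm(b-a)
    o,_=ray(c,(320,200),s); fpx=K(c)[0,0]; rad=.012*fpx/np.linalg.norm(o-[.632,.026,.078])
    t=(pts-ce[i]-box[:2])@u; v=np.array([-u[1],u[0]]);w=(pts-ce[i]-box[:2])@v
    uv=ce[i]+box[:2]+u*(t.max()+.5-rad)+v*(w.max()+w.min())/2
    print("rad",rad,"width",np.ptp(w)/2+.5,"top px",uv); out.append(ray(c,uv,s)); print(plane(c,uv,.078,s))
print(tri(out))
for u in((295,148),(393,148)): print("block",plane(c,u,.03,s2))
```

```text
3.0 p [0.6329 0.0971 0.2635] tx [ 0.184  0.983 -0.   ] ty [ 0.983 -0.184 -0.001] tz [-0.001 -0.    -1.   ] F [0.4 0.2 0. ] q [ 0.11  0.06  1.57 -0.    1.52  0.3 ]
w1 [  8   0  46  45 923] [515.93716143 192.0411701 ]
rad 9.782827374390697 width 23.080269925231384 top px [529.61583649 191.05557326]
[0.63961881 0.03176472 0.078     ]
w2 [  3   9  24  36 723] [332.25587828 255.12586445]
rad 12.399815994915715 width 12.257028246039084 top px [332.580244  260.4355752]
[0.62897281 0.02909406 0.078     ]
(array([0.62991573, 0.03772306, 0.0927939 ]), [np.float64(0.0002636705296572844), np.float64(0.000263670529657263)])
block [0.61083792 0.13298378 0.03      ]
block [0.7069523  0.11515391 0.03      ]
```

Add to h.py:
```python
def knobtop(c,s,box,g,z=.078,thr=60):
    im=c["pixels"].max(2)[box[1]:box[3],box[0]:box[2]]
    n,l,st,ce=cv2.connectedComponentsWithStats((im<thr).astype(np.uint8)); i=1+st[1:,4].argmax()
    m=ce[i]+box[:2];pts=np.argwhere(l==i)[:,::-1]+box[:2]-m
    a=proj(c,[*g,.05],s);b=proj(c,[*g,z],s);u=(b-a)/np.linalg.norm(b-a);v=np.array([-u[1],u[0]])
    rad=.012*K(c)[0,0]/np.linalg.norm(ray(c,(0,0),s)[0]-[*g,z]);t=pts@u;w=pts@v
    uv=m+u*(t.max()+.5-rad)+v*(w.max()+w.min())/2
    print("rad",rad,np.ptp(w)/2+.5,uv,plane(c,uv,z,s)); return ray(c,uv,s)
```

Run:
```python
from h import *
s,r=info();c=camrig.read_camera("wrist")
a=knobtop(c,s,(316,225,352,280),(.63,.029))
d=camrig.read_camera("scene");b=knobtop(d,s,(350,214,362,234),(.63,.029))
print(tri([a,b]))
go([[.6295,.029,.2],[.6295,.029,.12]],np.radians(79.8))
```

```text
3.0 p [0.6329 0.0971 0.2635] tx [ 0.184  0.983 -0.   ] ty [ 0.983 -0.184 -0.001] tz [-0.001 -0.    -1.   ] F [0.4 0.2 0. ] q [ 0.11  0.06  1.57 -0.    1.52  0.3 ]
rad 12.45800922628708 12.112593952034228 [334.30683255 259.27368469] [0.63078773 0.03001307 0.078     ]
rad 4.207738447567837 4.411909767997343 [356.04898208 222.6063645 ] [0.63995609 0.01554542 0.078     ]
(array([0.63137803, 0.02463968, 0.06712554]), [np.float64(0.0013625254620623767), np.float64(0.0013625254620623123)])
3.1 p [0.6323 0.0975 0.2646] tx [0.183 0.983 0.   ] ty [ 0.983 -0.183  0.001] tz [ 0.001  0.    -1.   ] F [ 0.  -0.4  0.4] q [ 0.11  0.05  1.57 -0.    1.52  0.3 ]
-> [-0.0679  0.0097  0.0646]
-> [-0.0679  0.0097  0.1446]
rotvec to tool-down with tx at yaw [ 0.001 -0.    -0.006]
```

Emit:
step_hand(
  increments=[
    {"pos": [0, 0, 0.03], "jaw": 0.085},
    {"pos": [-0.02, 0, 0.06], "jaw": 0.085},
    {"pos": [-0.02, 0, 0.06], "jaw": 0.085},
    {"pos": [-0.02, 0, 0.06], "jaw": 0.085},
  ],
)

```text
time: 3.6
eef_pos: [0.6292, 0.0787, 0.2059]
eef_rot: [2.415, 2.008, 0.003]
force: [-0.1, 0.7, 1.1]
opening: 0.0853
grip_force: 0.0
```

Run:
```python
from h import *
s,r=info();c=camrig.read_camera("wrist")
b=knobtop(c,s,(305,240,365,340),(.631,.030))
p1=dict(eef_pos=np.array([.6329,.0971,.2635]),eef_rot=R.from_matrix(np.c_[[.184,.983,0],[.983,-.184,-.001],[-.001,0,-1]]).as_rotvec())
print(tri([ray(c,(334.3,259.3),p1),b]))
cv2.imwrite("pics/w3.png",c["pixels"][:,:,::-1])
```

```text
3.6 p [0.6292 0.0787 0.2059] tx [0.182 0.983 0.001] ty [ 0.983 -0.182  0.002] tz [ 0.002  0.    -1.   ] F [-0.1  0.7  1.1] q [0.08 0.07 1.65 0.   1.42 0.27]
rad 15.618659283955523 15.57437957241899 [336.85435767 275.92280949] [0.63046874 0.02976261 0.078     ]
(array([0.63081878, 0.0320857 , 0.08167109]), [np.float64(0.00013837228753982414), np.float64(0.00013837228753969311)])
```

View pics/w3.png

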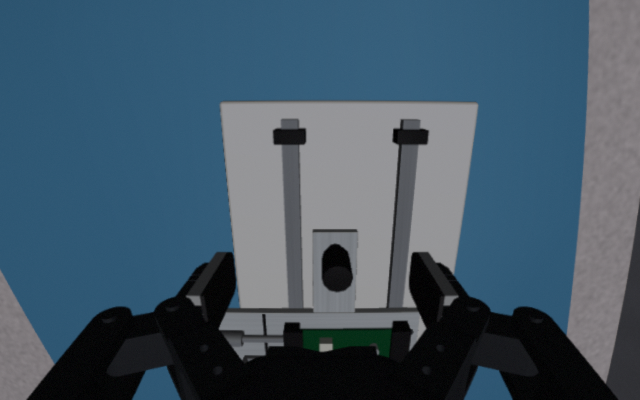

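The knob is clear and upright with its top at (337,276), midway between the open fingers. I'll tilt the tool 0.25 rad so the arm leans away from the microscope, then go down.

Emit:
step_hand(
  increments=[
    {"rot": [0, -0.125, 0], "pos": [-0.009, 0.005, 0.01], "jaw": 0.085},
    {"rot": [0, -0.25, 0], "pos": [-0.017, 0.01, 0.02], "jaw": 0.085},
    {"rot": [0, -0.25, 0], "pos": [-0.025, 0.01, 0.05], "jaw": 0.085},
    {"rot": [0, -0.25, 0], "pos": [-0.034, 0.01, 0.085], "jaw": 0.085},
    {"rot": [0, -0.25, 0], "pos": [-0.034, 0.01, 0.085], "jaw": 0.085},
  ],
)

```text
time: 4.28
eef_pos: [0.6322, 0.0434, 0.1178]
eef_rot: [2.283, 1.899, -0.29]
force: [0.6, -0.1, 0.9]
opening: 0.0849
grip_force: 0.0
```

Run:
```python
from h import *
s,r=info();print("grasp",s["eef_pos"]+.054*r[:,2]); 
d=camrig.read_camera("side");print(d["pixels"].shape)
```

```text
4.28 p [0.6322 0.0434 0.1178] tx [ 0.176  0.953 -0.248] ty [ 0.983 -0.182 -0.002] tz [-0.048 -0.243 -0.969] F [ 0.6 -0.1  0.9] q [ 0.11  0.18  1.7  -0.25  1.35  0.36]
grasp [0.62960643 0.03025946 0.0654879 ]
(400, 640, 3)
```

Emit:
step_hand(
  increments=[
    {"jaw": 0.03},
    {"jaw": 0.02},
    {"jaw": 0.01},
    {"jaw": 0.01},
    {"jaw": 0.01},
  ],
)

```text
time: 4.95
eef_pos: [0.6342, 0.0434, 0.1201]
eef_rot: [2.28, 1.897, -0.281]
force: [11.9, -0.6, -0.3]
opening: 0.0221
grip_force: 60.3
```

Emit:
step_hand(
  increments=[
    {"jaw": 0.01},
    {"jaw": 0.01},
    {"jaw": 0.01},
  ],
)

```text
time: 5.32
eef_pos: [0.6342, 0.0434, 0.1201]
eef_rot: [2.28, 1.897, -0.281]
force: [11.6, -0.9, 0.7]
opening: 0.0224
grip_force: 60.3
```

Run:
```python
from h import *
s,r=info();print("grasp",s["eef_pos"]+.054*r[:,2],s["opening"],s["grip_force"]); 
y=np.array([np.sin(.178),np.cos(.178),0]);print("0.01 along stand y in tool:",r.T@(.01*y), "0.165", r.T@(.165*y))
```

```text
5.33 p [0.6342 0.0434 0.1201] tx [ 0.177  0.953 -0.247] ty [ 0.983 -0.181  0.004] tz [-0.041 -0.243 -0.969] F [11.6 -0.9  0.7] q [ 0.11  0.18  1.69 -0.25  1.35  0.36]
grasp [0.63197386 0.03026314 0.06778625] 0.02240738839853216 60.286020257044584
0.01 along stand y in tool: [ 9.69124497e-03 -4.31189477e-05 -2.46534211e-03] 0.165 [ 0.15990554 -0.00071146 -0.04067814]
```

Emit:
step_hand(
  increments=[
    {"pos": [0.0145, 0.002, -0.0037], "jaw": 0.01},
    {"pos": [0.0339, 0.002, -0.0086], "jaw": 0.01},
    {"pos": [0.0533, 0.002, -0.0136], "jaw": 0.01},
    {"pos": [0.0727, 0.002, -0.0185], "jaw": 0.01},
    {"pos": [0.0872, 0.002, -0.0222], "jaw": 0.01},
  ],
)

```text
time: 5.95
eef_pos: [0.651, 0.1322, 0.12]
eef_rot: [2.282, 1.898, -0.288]
force: [-8.6, -0.7, 11.3]
opening: 0.0222
grip_force: 61.2
```

Emit:
step_hand(
  increments=[
    {"jaw": 0.01},
  ],
)

```text
time: 6.08
eef_pos: [0.6511, 0.1328, 0.12]
eef_rot: [2.281, 1.899, -0.286]
force: [-7.9, 3.3, 11.5]
opening: 0.0222
grip_force: 61.4
```

```bash
python3 - <<'E'
from h import *
s,r=info();g=s["eef_pos"]+.054*r[:,2];print("grasp",g,s["opening"],s["grip_force"],"F tool",r.T@s["force"]); v=g[:2]-[.632,.03026]
print(np.linalg.norm(v),"yaw",np.arctan2(v[0],v[1]))
E
```

```text
6.08 p [0.6511 0.1328 0.12  ] tx [ 0.176  0.953 -0.247] ty [ 0.983 -0.181 -0.   ] tz [-0.045 -0.243 -0.969] F [-7.9  3.3 11.5] q [ 0.24  0.25  1.61 -0.23  1.39  0.47]
grasp [0.6486843  0.11973408 0.06769148] 0.022232001047971708 61.41020843584556 F tool [ -1.04133741  -8.35696887 -11.64194337]
0.09101635711789163 yaw 0.18435347203817407
```

Emit:
step_hand(
  increments=[
    {"pos": [0.0165, -0.0008, -0.0052], "jaw": 0.01},
    {"pos": [0.034, -0.0008, -0.0097], "jaw": 0.01},
    {"pos": [0.050, -0.0008, -0.0137], "jaw": 0.01},
    {"pos": [0.0625, -0.0008, -0.0169], "jaw": 0.01},
    {"pos": [0.0625, -0.0008, -0.0169], "jaw": 0.01},
  ],
)

```text
time: 6.7
eef_pos: [0.6627, 0.1968, 0.1201]
eef_rot: [2.281, 1.899, -0.284]
force: [5.4, 0.8, 1.8]
opening: 0.0222
grip_force: 60.7
```

```bash
python3 - <<'E'
from h import *
s,r=info();g=s["eef_pos"]+.054*r[:,2];print("grasp",g,s["opening"],s["grip_force"],"F tool",r.T@s["force"]); v=g[:2]-[.632,.03026]
print(np.linalg.norm(v),"yaw",np.arctan2(v[0],v[1]))
E
```

```text
6.7 p [0.6627 0.1968 0.1201] tx [ 0.176  0.953 -0.246] ty [ 0.984 -0.181  0.001] tz [-0.043 -0.243 -0.969] F [5.4 0.8 1.8] q [ 0.32  0.31  1.53 -0.22  1.42  0.55]
grasp [0.6603625  0.18373508 0.06776925] 0.02219146169689671 60.66918773925863 F tool [ 1.29229299  5.19055778 -2.13361185]
0.15607380376896035 yaw 0.18274029230325703
```

Emit:
step_hand(
  increments=[
    {"pos": [0.002, 0.0003, -0.0005], "jaw": 0.01},
    {"pos": [0.004, 0.0003, -0.001], "jaw": 0.01},
    {"pos": [0.005, 0.0003, -0.00125], "jaw": 0.01},
    {"pos": [0.005, 0.0003, -0.00125], "jaw": 0.01},
  ],
)

```text
time: 7.2
eef_pos: [0.6635, 0.2005, 0.1201]
eef_rot: [2.282, 1.898, -0.286]
force: [1.7, -1.0, 4.9]
opening: 0.0224
grip_force: 60.9
```

```bash
python3 - <<'E'
from h import *
s,r=info();g=s["eef_pos"]+.054*r[:,2];print("grasp",g,"F tool",r.T@s["force"]); v=g[:2]-[.632,.03026]
print(np.linalg.norm(v),"yaw",np.arctan2(v[0],v[1]))
E
```

```text
7.2 p [0.6635 0.2005 0.1201] tx [ 0.176  0.953 -0.247] ty [ 0.983 -0.182  0.   ] tz [-0.045 -0.243 -0.969] F [ 1.7 -1.   4.9] q [ 0.32  0.32  1.53 -0.22  1.43  0.55]
grasp [0.661097   0.18738225 0.0677416 ] F tool [-1.82705624  1.82533122 -4.59546348]
0.15979373697461888 yaw 0.18311259635402566
```

Emit:
step_hand(
  increments=[
    {"pos": [0.001, 0, -0.0002], "jaw": 0.01},
    {"pos": [0.002, 0, -0.0005], "jaw": 0.01},
    {"pos": [0.002, 0, -0.0005], "jaw": 0.01},
  ],
)

```text
time: 7.58
eef_pos: [0.6637, 0.201, 0.12]
eef_rot: [2.281, 1.896, -0.29]
force: [-2.3, -13.7, 7.6]
opening: 0.0223
grip_force: 60.8
```

```bash
python3 - <<'E'
from h import *
s,r=info();g=s["eef_pos"]+.054*r[:,2];print("grasp",g,"F tool",r.T@s["force"]); v=g[:2]-[.632,.03026]
print(np.linalg.norm(v),"yaw",np.arctan2(v[0],v[1]))
E
```

```text
7.58 p [0.6637 0.201  0.12  ] tx [ 0.177  0.952 -0.25 ] ty [ 0.983 -0.183 -0.   ] tz [-0.046 -0.246 -0.968] F [ -2.3 -13.7   7.6] q [ 0.33  0.32  1.52 -0.22  1.43  0.56]
grasp [0.6611623  0.18768153 0.06771906] F tool [-15.3357345    0.2476195   -3.85976664]
0.1600998972843546 yaw 0.18317324027908852
```

Emit:
step_hand(
  increments=[
    {"pos": [-0.0012, 0, 0], "jaw": 0.01},
    {"pos": [-0.0012, 0, 0], "jaw": 0.085},
    {"pos": [-0.0012, 0, 0], "jaw": 0.085},
    {"pos": [-0.0012, 0, 0], "jaw": 0.085},
    {"pos": [-0.0012, 0, 0], "jaw": 0.085},
  ],
)

```text
time: 8.2
eef_pos: [0.6635, 0.2013, 0.12]
eef_rot: [2.282, 1.898, -0.287]
force: [-0.2, 0.6, -0.1]
opening: 0.0849
grip_force: 0.0
```

Emit:
step_hand(
  increments=[
    {"pos": [0, 0, -0.03], "jaw": 0.085},
    {"pos": [0, 0, -0.08], "jaw": 0.085},
    {"pos": [0, 0, -0.12], "jaw": 0.085},
    {"rot": [0, 0.12, 0], "pos": [0, 0, -0.14], "jaw": 0.085},
    {"rot": [0, 0.25, 0], "pos": [0, 0, -0.14], "jaw": 0.085},
  ],
)

```text
time: 8.82
eef_pos: [0.6703, 0.2363, 0.258]
eef_rot: [-2.413, -2.01, -0.01]
force: [0.4, -0.2, 0.4]
opening: 0.085
grip_force: 0.0
```

```bash
python3 - <<'E'
from h import *
go([[.56,.16,.26]],np.pi/2-.1832)
E
```

```text
8.82 p [0.6703 0.2363 0.258 ] tx [0.181 0.983 0.005] ty [ 0.983 -0.181  0.003] tz [ 0.004  0.005 -1.   ] F [ 0.4 -0.2  0.4] q [0.3  0.21 1.42 0.   1.52 0.48]
-> [-0.0949 -0.0946 -0.0028]
rotvec to tool-down with tx at yaw [ 0.003 -0.005  0.001]
```

Emit:
step_hand(
  increments=[
    {"pos": [-0.03, -0.03, 0], "jaw": 0.085},
    {"pos": [-0.06, -0.06, 0], "jaw": 0.085},
    {"pos": [-0.085, -0.085, 0], "jaw": 0.085},
    {"pos": [-0.095, -0.095, 0], "jaw": 0.085},
    {"pos": [-0.095, -0.095, 0], "jaw": 0.085},
  ],
)

```text
time: 9.45
eef_pos: [0.5591, 0.159, 0.2562]
eef_rot: [2.415, 2.008, 0.001]
force: [-0.0, 0.8, 0.5]
opening: 0.0848
grip_force: 0.0
```

Emit:
step_hand(
  increments=[
    {"jaw": 0.085},
    {"jaw": 0.085},
  ],
)

```text
time: 9.7
eef_pos: [0.5597, 0.1596, 0.2553]
eef_rot: [-2.415, -2.009, 0.001]
force: [0.4, 0.1, 0.3]
opening: 0.0848
grip_force: 0.0
```

```bash
python3 - <<'E'
from h import *
s,r=info();c=camrig.read_camera("wrist");cv2.imwrite("pics/w4.png",c["pixels"][:,:,::-1]);print(s["eef_rot"].tolist())
print("tab",proj(c,[.548,.073,.088],s),"knob",proj(c,[.6612,.1877,.078],s))
E
```

```text
9.7 p [0.5597 0.1596 0.2553] tx [ 0.182  0.983 -0.   ] ty [ 0.983 -0.182 -0.   ] tz [-0. -0. -1.] F [0.4 0.1 0.3] q [ 0.23 -0.07  1.71  0.    1.5   0.42]
[-2.4145526440864513, -2.0094454590930737, 0.0006677230253623866]
tab [328.02524222 289.55451717] knob [440.09149843 140.55101768]
```

View pics/w4.png

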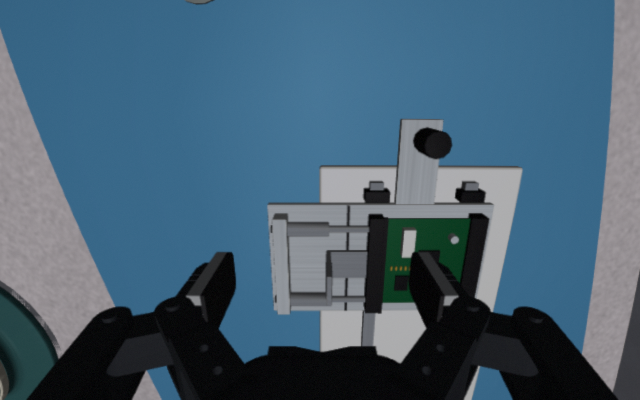

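The carriage's bed is now against the blocks at (376,195) and (470,195), with the board still clamped between the bars at columns 375 and 478. The bar's back edge is near column 367, the engraved line near 347, and the tab near (330,285).

Add to h.py:
```python
XS=np.array([.9832,-.1822,0]);YS=np.array([.1822,.9832,0]);KN=np.array([.6612,.1877,0]);C=KN-.132*YS+.012*XS
def st(p): return (np.array([(p-C)@XS,(p-C)@YS])*1000).round(1)   # mm, carriage-centred stand axes
def prof(c,s,y,z,X,w=.004):  # grey sampled along stand x at height z, averaged over y +-w
    g=cv2.cvtColor(c["pixels"],cv2.COLOR_RGB2GRAY).astype(np.float32);o=0
    for yy in np.linspace(y-w,y+w,9):
        m=np.array([proj(c,[*(C+x*XS+yy*YS)[:2],z],s) for x in X],np.float32); o=o+cv2.remap(g,m[:,:1],m[:,1:],cv2.INTER_LINEAR)[:,0]/9
    return o
```

Run:
```python
from h import *
s,r=info();c=camrig.read_camera("wrist")
print("knob",knobtop(c,s,(405,120,460,165),(.6612,.1877)))
X=np.arange(-.125,-.04,.001)
for y,z in((.025,.048),(.035,.048),(.025,.032),(.035,.032),(0.01,.088),(-.005,.088),(.0,.088)):
    p=prof(c,s,y,z,X);print(y,z,"from -125:",p.round().astype(int).tolist())
```

```text
9.75 p [0.5596 0.1595 0.2553] tx [ 0.182  0.983 -0.   ] ty [ 0.983 -0.182 -0.001] tz [-0.001 -0.    -1.   ] F [-0.  -0.3 -0.4] q [ 0.23 -0.07  1.71  0.    1.5   0.42]
rad 13.698822752671072 14.607162255746587 [437.3647951  144.27868676] [0.65857284 0.18501404 0.078     ]
knob (array([0.57239179, 0.23550495, 0.32552969]), array([ 0.32286958, -0.18915967, -0.92734775]))
0.025 0.048 from -125: [146, 146, 146, 145, 146, 146, 146, 145, 145, 145, 145, 145, 145, 145, 145, 145, 144, 144, 145, 145, 144, 144, 144, 144, 144, 144, 144, 144, 144, 144, 144, 144, 143, 143, 143, 143, 143, 143, 143, 143, 134, 92, 42, 55, 111, 138, 142, 143, 142, 143, 143, 143, 143, 143, 143, 142, 143, 142, 142, 142, 140, 116, 69, 23, 17, 22, 25, 25, 25, 25, 24, 25, 25, 24, 24, 25, 24, 24, 24, 24, 24, 27, 38, 46, 47]
0.035 0.048 from -125: [116, 117, 116, 117, 116, 116, 116, 117, 116, 116, 116, 116, 116, 116, 116, 116, 116, 116, 116, 116, 116, 116, 117, 119, 129, 136, 136, 136, 135, 135, 136, 136, 136, 136, 136, 135, 135, 135, 135, 135, 127, 93, 57, 67, 115, 133, 135, 135, 135, 135, 135, 135, 135, 134, 135, 135, 135, 
[... 1451 characters left out ...]
73, 81, 100, 106, 105, 98, 104, 120, 125, 126, 126, 126, 126, 126, 126, 126, 124, 101, 58, 46, 93, 120, 126, 126, 126, 126, 126, 126, 126, 127, 126, 126, 126, 127, 124, 90, 36, 14, 19, 22, 21, 21, 21, 21, 21, 21, 21, 21, 21, 20, 21, 21, 25, 36, 41, 41, 42, 41, 41, 41, 42, 41, 40, 37, 36]
0.0 0.088 from -125: [136, 135, 135, 136, 135, 135, 136, 135, 136, 135, 135, 135, 135, 136, 135, 135, 135, 135, 134, 124, 92, 83, 100, 106, 105, 100, 111, 135, 143, 144, 144, 144, 144, 144, 144, 144, 142, 117, 64, 48, 99, 136, 144, 144, 144, 144, 144, 144, 144, 144, 144, 144, 144, 145, 140, 96, 36, 11, 20, 22, 21, 22, 22, 21, 21, 21, 21, 22, 21, 20, 21, 22, 26, 36, 41, 42, 42, 42, 41, 42, 42, 41, 34, 24, 23]
```

Run:
```python
from h import *
t=C-.100*XS;print("C",C,"tab",t);go([[*t[:2],.2],[*t[:2],.132]],np.pi/2-.1832)
s=env.state();c=camrig.read_camera("wrist")
g=cv2.cvtColor(c["pixels"],cv2.COLOR_RGB2GRAY)
Y=np.arange(-.03,.03,.002)
for X,z in((-.1005,.088),(-.1015,.088)): print([int(g[int(round(v)),int(round(u))]) for u,v in(proj(c,[*(C+X*XS+y*YS)[:2],z],s) for y in Y)])
Y=np.arange(.05,.08,.002);print("bed edge",[int(g[int(round(v)),int(round(u))]) for u,v in(proj(c,[*(C-.09*XS+y*YS)[:2],.032],s) for y in Y)])
```

```text
C [0.648948  0.0557312 0.       ] tab [0.550628  0.0739512 0.       ]
9.8 p [0.5595 0.1594 0.2553] tx [ 0.182  0.983 -0.   ] ty [ 0.983 -0.182 -0.   ] tz [-0.001 -0.    -1.   ] F [-0.   0.2  1.3] q [ 0.23 -0.07  1.71  0.    1.5   0.42]
-> [-0.0857  0.0068  0.0554]
-> [-0.0856  0.0068  0.1234]
rotvec to tool-down with tx at yaw [-0.  0.  0.]
[173, 173, 173, 159, 146, 130, 110, 107, 105, 111, 105, 105, 106, 105, 103, 106, 108, 106, 105, 106, 105, 98, 40, 43, 43, 45, 44, 49, 47, 85]
[173, 173, 174, 159, 146, 130, 107, 107, 105, 110, 106, 105, 107, 107, 105, 105, 106, 106, 106, 106, 104, 98, 42, 40, 41, 40, 39, 40, 40, 38]
bed edge [147, 143, 144, 146, 145, 134, 95, 109, 173, 175, 173, 174, 174, 174, 174]
```

Emit:
step_hand(
  increments=[
    {"pos": [-0.03, 0.002, 0.01], "jaw": 0.04},
    {"pos": [-0.06, 0.005, 0.03], "jaw": 0.04},
    {"pos": [-0.08, 0.0068, 0.05], "jaw": 0.04},
    {"pos": [-0.0862, 0.0068, 0.055], "jaw": 0.04},
    {"pos": [-0.0862, 0.0068, 0.055], "jaw": 0.04},
  ],
)

```text
time: 10.48
eef_pos: [0.5502, 0.0732, 0.2007]
eef_rot: [-2.415, -2.008, 0.0]
force: [0.1, -0.4, 0.4]
opening: 0.04
grip_force: 0.0
```

Run:
```python
from h import *
s,r=info();print(s["opening"]);c=camrig.read_camera("wrist");cv2.imwrite("pics/w5.png",c["pixels"][:,:,::-1])
t=C-.100*XS;go([[*t[:2],.132]],np.pi/2-.1832)
```

```text
10.47 p [0.5502 0.0732 0.2007] tx [0.182 0.983 0.   ] ty [ 0.983 -0.182 -0.   ] tz [-0.  0. -1.] F [ 0.1 -0.4  0.4] q [ 0.09 -0.1   1.83  0.    1.41  0.27]
0.04003006755136385
10.53 p [0.5504 0.0735 0.2012] tx [0.182 0.983 0.   ] ty [ 0.983 -0.182  0.   ] tz [ 0.  0. -1.] F [-0.5 -0.3  0.6] q [ 0.09 -0.1   1.83  0.    1.41  0.27]
-> [0.0004 0.0001 0.0692]
rotvec to tool-down with tx at yaw [ 0. -0.  0.]
```

View pics/w5.png

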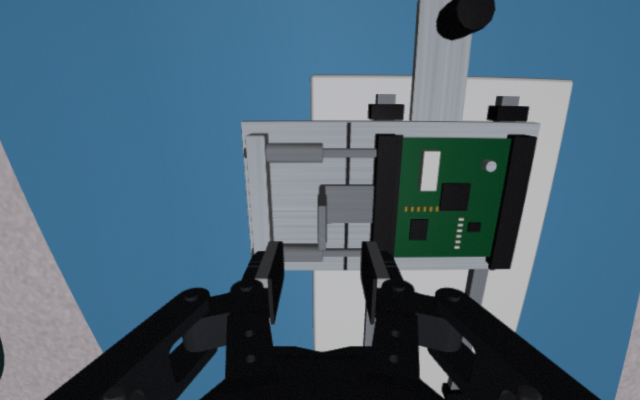

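The tab (column 322) sits midway between the fingers (275 and 372). The engraved line is at column 348 and the bar's back edge at 377. I'll go down and close.

Emit:
step_hand(
  increments=[
    {"pos": [0, 0, 0.025], "jaw": 0.04},
    {"pos": [0, 0, 0.05], "jaw": 0.04},
    {"pos": [0, 0, 0.069], "jaw": 0.04},
    {"pos": [0, 0, 0.069], "jaw": 0.04},
  ],
)

```text
time: 11.02
eef_pos: [0.5499, 0.0735, 0.1308]
eef_rot: [-2.414, -2.009, 0.002]
force: [0.1, 0.7, 0.2]
opening: 0.0397
grip_force: 0.0
```

Emit:
step_hand(
  increments=[
    {"jaw": 0.02},
    {"jaw": 0.01},
    {"jaw": 0},
    {"jaw": 0},
    {"jaw": 0},
  ],
)

```text
time: 11.65
eef_pos: [0.5501, 0.0732, 0.1327]
eef_rot: [-2.415, -2.009, -0.001]
force: [-6.0, 1.8, 6.5]
opening: 0.0041
grip_force: 59.8
```

Run:
```python
from h import *
s,r=info();print(s["opening"],s["grip_force"],"F st",s["force"]@XS,s["force"]@YS);c=camrig.read_camera("wrist");cv2.imwrite("pics/w6.png",c["pixels"][:,:,::-1])
t=C-.100*XS;print("stand",st(s["eef_pos"]))
for q in([-.0613,.045,.048],[-.0813,.045,.032]):
    w=C+q[0]*XS+q[1]*YS;print(proj(c,[w[0],w[1],q[2]],s))
X=np.arange(-.09,-.05,.001)
for y in(.025,.045):
  for z in (.048,.032): print(y,z,prof(c,s,y,z,X).round().astype(int).tolist())
```

```text
11.65 p [0.5501 0.0732 0.1327] tx [0.182 0.983 0.   ] ty [ 0.983 -0.182  0.   ] tz [ 0.  0. -1.] F [-6.   1.8  6.5] q [ 0.09 -0.04  1.89  0.    1.3   0.27]
0.004059180874882785 59.81137990951538 F st -6.235406205220394 0.6487379671850511
stand [-100.3   -0.8]
[399.77381027 163.49607746]
[357.75048502 157.79999774]
0.025 0.048 [158, 158, 158, 158, 158, 150, 61, 33, 75, 150, 157, 157, 157, 157, 157, 157, 157, 157, 157, 157, 157, 157, 157, 157, 157, 152, 64, 6, 4, 12, 27, 28, 28, 27, 27, 27, 27, 26, 26, 25]
0.025 0.032 [159, 159, 159, 158, 158, 158, 158, 130, 52, 35, 71, 146, 158, 158, 158, 158, 158, 158, 158, 158, 158, 158, 158, 158, 158, 158, 157, 158, 157, 145, 52, 6, 4, 8, 24, 28, 29, 28, 28, 27]
0.045 0.048 [140, 140, 140, 140, 140, 133, 70, 52, 77, 136, 140, 140, 140, 139, 140, 139, 140, 140, 140, 140, 140, 140, 139, 140, 140, 137, 71, 31, 15, 12, 27, 30, 29, 29, 29, 29, 28, 28, 28, 27]
0.045 0.032 [161, 161, 161, 161, 161, 161, 160, 132, 52, 34, 68, 152, 160, 160, 160, 160, 160, 160, 160, 160, 160, 160, 160, 160, 160, 160, 160, 160, 160, 150, 48, 5, 5, 8, 24, 29, 29, 29, 28, 28]
```

Emit:
step_hand(
  increments=[
    {"pos": [0.0002, -0.004, 0], "jaw": 0},
    {"pos": [0.0003, -0.008, 0], "jaw": 0},
    {"pos": [0.0004, -0.012, 0], "jaw": 0},
    {"pos": [0.0005, -0.016, 0], "jaw": 0},
    {"pos": [0.0005, -0.0195, 0], "jaw": 0},
  ],
)

```text
time: 12.32
eef_pos: [0.532, 0.0767, 0.1327]
eef_rot: [2.413, 2.007, 0.004]
force: [10.7, -4.8, -0.5]
opening: 0.0039
grip_force: 58.9
```

Emit:
step_hand(
  increments=[
    {"jaw": 0},
    {"jaw": 0},
  ],
)

```text
time: 12.58
eef_pos: [0.5321, 0.0767, 0.1327]
eef_rot: [2.413, 2.007, 0.004]
force: [10.9, -5.2, -0.7]
opening: 0.0038
grip_force: 58.9
```

Add to h.py:
```python
def cross(X,p,lev,up):
    i=np.where((p[:-1]<lev)&(p[1:]>=lev) if up else (p[:-1]>lev)&(p[1:]<=lev))[0];return [1000*(X[k]+(lev-p[k])/(p[k+1]-p[k])*(X[k+1]-X[k])) for k in i]
def jaw():
    s,r=info();print(s["opening"],s["grip_force"],"F st",s["force"]@XS,s["force"]@YS,"stand",st(s["eef_pos"]));c=camrig.read_camera("wrist")
    X=np.arange(-.1,-.05,.0005)
    for y in(.03,.045):
        e=prof(c,s,y,.048,X);l=prof(c,s,y,.032,X)
        print("edge: face start",cross(X,e,80,0),"face->top",cross(X,e,17,1),"line in/out",cross(X,l,90,0),cross(X,l,90,1))
        print(e[::2].round().astype(int).tolist());print(l[::2].round().astype(int).tolist())
    return c
```

Run:
```python
from h import *
c=jaw();cv2.imwrite("pics/w7.png",c["pixels"][:,:,::-1])
```

```text
12.57 p [0.5321 0.0767 0.1327] tx [ 0.182  0.983 -0.   ] ty [ 0.983 -0.182  0.004] tz [ 0.004 -0.001 -1.   ] F [10.9 -5.2 -0.7] q [ 0.1  -0.09  1.93 -0.    1.29  0.28]
0.0037661769388794876 58.85926902294159 F st 11.697730979495146 -3.113453423697367 stand [-118.7   -0.7]
edge: face start [np.float64(-85.96242762356995), np.float64(-82.27213409543037)] face->top [np.float64(-78.77710276842116)] line in/out [np.float64(-82.43661364167927), np.float64(-78.35963718593119)] [np.float64(-79.79540869593619), np.float64(-54.857652530074084)]
[158, 158, 158, 158, 158, 158, 158, 158, 158, 158, 157, 157, 158, 155, 83, 32, 44, 131, 51, 5, 4, 13, 27, 28, 28, 28, 28, 27, 27, 27, 26, 26, 25, 25, 25, 24, 27, 27, 28, 87, 153, 156, 156, 156, 156, 156, 156, 156, 156, 156]
[131, 143, 148, 147, 148, 148, 149, 149, 149, 148, 148, 148, 148
[... 173 characters left out ...]
art [np.float64(-85.91993144154549), np.float64(-82.23969888687132)] face->top [np.float64(-78.78880117833613)] line in/out [np.float64(-82.55781924724579), np.float64(-78.45941566303371)] [np.float64(-79.71991437673567), np.float64(-54.85881380736824)]
[139, 139, 139, 139, 139, 139, 139, 139, 139, 139, 139, 139, 139, 138, 84, 51, 58, 123, 61, 31, 14, 13, 28, 29, 29, 29, 28, 28, 28, 27, 27, 27, 27, 27, 26, 24, 26, 26, 28, 88, 155, 158, 158, 158, 158, 158, 158, 158, 158, 158]
[145, 160, 160, 160, 160, 160, 160, 160, 160, 160, 160, 160, 160, 160, 160, 160, 159, 133, 46, 32, 60, 137, 41, 5, 5, 9, 25, 29, 29, 28, 28, 28, 28, 27, 27, 27, 26, 26, 26, 26, 25, 25, 26, 26, 27, 76, 151, 159, 159, 158]
```

Emit:
step_hand(
  increments=[
    {"pos": [0, -0.001, 0], "jaw": 0},
    {"pos": [0, -0.0021, 0], "jaw": 0},
    {"pos": [0, -0.0021, 0], "jaw": 0},
    {"pos": [0, -0.0021, 0], "jaw": 0},
  ],
)

```text
time: 13.12
eef_pos: [0.5301, 0.077, 0.1327]
eef_rot: [2.413, 2.007, 0.004]
force: [10.9, -5.0, -1.6]
opening: 0.0042
grip_force: 58.9
```

Run:
```python
from h import *
c=jaw();cv2.imwrite("pics/w8.png",c["pixels"][:,:,::-1])
cv2.imwrite("pics/fin.png",np.vstack([c["pixels"][60:330,150:550,::-1].repeat(2,0).repeat(2,1)]))
```

```text
13.12 p [0.5301 0.077  0.1327] tx [ 0.182  0.983 -0.   ] ty [ 0.983 -0.182  0.004] tz [ 0.004 -0.001 -1.   ] F [10.9 -5.  -1.6] q [ 0.1  -0.09  1.93 -0.    1.29  0.28]
0.00415799374218338 58.88826370239258 F st 11.657569967836519 -2.9226971034291624 stand [-120.7   -0.7]
edge: face start [np.float64(-86.17634975910187)] face->top [np.float64(-80.7596421688795)] line in/out [np.float64(-82.44963183254002)] [np.float64(-56.88807709515092)]
[158, 157, 158, 157, 157, 157, 157, 157, 157, 157, 157, 157, 157, 149, 63, 29, 10, 4, 4, 13, 27, 28, 28, 28, 27, 27, 26, 26, 26, 25, 25, 25, 25, 24, 27, 26, 28, 91, 153, 155, 155, 155, 155, 155, 155, 155, 155, 155, 155, 155]
[129, 142, 148, 148, 148, 148, 148, 148, 148, 148, 148, 148, 147, 147, 148, 147, 147, 128, 65, 51, 36, 30, 18, 11, 24, 28, 29, 28, 28, 27, 27, 27, 26, 27, 26, 26, 26, 26, 25, 24, 27, 27, 28, 80, 149, 155, 155, 156, 155, 156]
edge: face start [np.float64(-86.13306236267088)] face->top [np.float64(-80.75139041244984)] line in/out [np.float64(-82.58211931586266)] [np.float64(-56.88881463557478)]
[139, 139, 139, 139, 139, 139, 139, 139, 139, 138, 139, 139, 139, 134, 70, 49, 35, 30, 13, 12, 28, 29, 29, 29, 28, 28, 28, 27, 27, 27, 26, 26, 26, 24, 27, 27, 28, 91, 155, 157, 157, 158, 158, 158, 157, 157, 158, 158, 158, 157]
[142, 158, 160, 159, 159, 160, 160, 159, 159, 159, 159, 159, 159, 159, 159, 159, 159, 133, 45, 28, 8, 4, 4, 8, 25, 29, 28, 28, 28, 28, 27, 28, 27, 27, 27, 26, 26, 25, 25, 24, 27, 26, 27, 79, 151, 158, 158, 158, 158, 158]
```

View pics/fin.png

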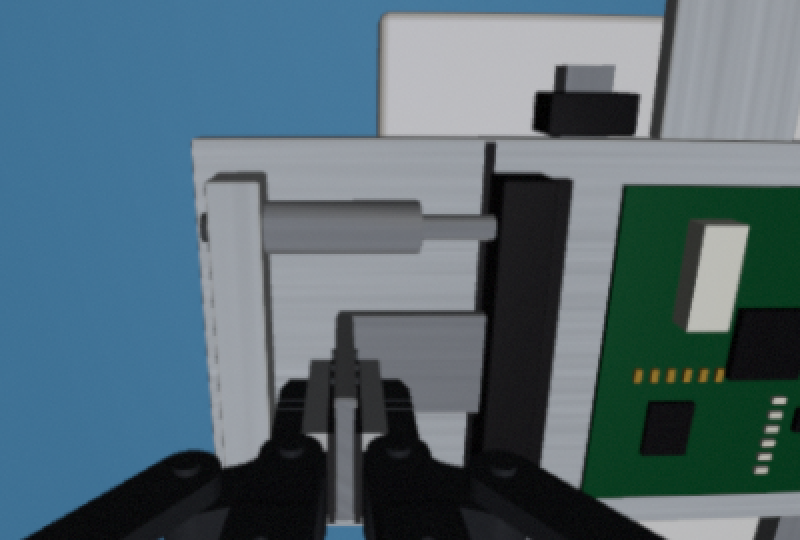

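The final crop shows the jaw bar's back edge on the engraved line (crop column about 490), a clear gap between the bar and the board, the bed against the end block, and the tab held between the pads. The camera puts the edge 0.2–0.35 mm short of the line's centre, so I'm handing in.

```bash
python3 -c "
from station import env, camrig, close_job
print(close_job())"
```

```text
the job is handed in; nothing more can be done
None
```

The carriage is out at its end stop with the board undisturbed, and the gripper is holding the jaw open with its back edge within about 0.4 mm of the engraved line; handed in at about 13 s, with no verdict returned.

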